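# Put the drill chuck away in its case

### The arm

A 6-joint arm with a two-finger parallel gripper is mounted at the origin on the work surface. World frame = base frame: x ahead of the robot, y to its left, z up, the work surface at z = 0. Lengths are in m, angles in degrees, forces in N, time in s.
With the tool pointing down it reaches from about 0.4 to 0.825 m from the base axis. Payload 7 kg.
Tool frame: the origin (TCP) lies at the very end of the fingers, on their centre line; the grasp point (between the pads) lies hold_point_z behind it (hold_point_z is the distance from the TCP to the grasp point, in m); z points along the fingers, y is the direction in which the jaws open and shut (so a half turn about z gives the same grasp; the last joint's range is limited). The gripper opens to 88 mm and grips with 3 to 60 N. Pads are 19 mm wide; open, the fingers measure 130 mm over their backs; the gripper's body (78 mm by 193 mm) begins 47 mm behind the grasp point.
Start: joints at [-52.019, 20.546, 0.682, 0, -70.136, -16.507], TCP at [0.247, -0.628, 0.227] pointing down, gripper open.
Joint ranges: [-176.03, 176.03], [-82.01, 121.73], [-58.28, 71.71], [-173.87, 95.51], [-174.79, -0.11], [-173.66, 173.66]. Speed limits (degrees/s): [136.94, 136.94, 172.46, 180, 180, 180].

### API

Orientations are given as [roll, pitch, yaw] about the fixed x, y, z axes, in that order (R = Rz(yaw) Ry(pitch) Rx(roll)).
In Python, from plant import get_obs, snapshot, close_job, hold_point_z gives the robot as it stands. The module is installed in compiled form; this text tells all that it offers.
- The arm moves only by the tool jog_arm, never from a script. Its argument "commands" is a list of rows, each a list of 4 numbers: the shift along the world's x, y, z in mm, then the turn about the world's z in degrees. In form: [[x, y, z, turn], ...]. A call has exactly 10 rows; each row shifts and turns the commanded pose from where the row before left it; what a row does not reach is not made up. A row lasts 1/12 s, in which the tool goes at most 41.7 mm and 7.16 degrees, less where a joint would pass 70% of its speed; a pose out of reach is approached as far as the arm can. A call is refused whole if a number of a shift passes 41.7 or a number of a turn 7.16, either way. A call with a gripper value outside its range is refused whole. "fingers" is the finger opening in mm, from 0 to 87.6, set as the call begins (left out, the last holds). The fingers move at their own pace and stop on an object; the grip force is fixed at half the most. Time passes only in rows, so rows that do not move let the fingers close, or fill a call up. It gives the time, the measured TCP pose, the force and the opening at its end, in the units of the state.
- get_obs(): the state, without advancing time (a new reading comes with each control period).
- snapshot(name): name is "side" or "top"; returns a dict with "image" (420x560x3 uint8, red, green, blue), "fov_y" (degrees; the focal length in pixels is half the picture's height over the tangent of half this angle, whatever the lens; pixels are square), "cx", "cy" (the principal point, pixels), "rvec" (rotation vector, rad) and "tvec" (3), from world to camera coordinates, as OpenCV has them. Camera axes: x right, y down, z forward; pixel columns grow to the right and rows downward; lengths in m; the calibration is good to about 2 mm. A picture is of the moment at which its call begins. There is no depth.
- close_job(): hands the job in, once; it reports no verdict.
The state is a dict: "clock": time; "joint_pos": joint angles; "qvel": joint speeds; "tau": joint torques, N m; "tool_pos": TCP position; "orientation": TCP orientation; "force": force on the tool from outside, world axes, zero at the start; "moment": the same for the moment, N m; "opening": finger opening in m.
Only numpy, scipy, OpenCV 4.12 (cv2) and the standard library are available. Lean on these libraries where they do the work, as an engineer would, in place of code of your own. Each camera call takes 0.05 s, during which the arm holds its last target.

### The job

Open the teal case (the one with the black handle) wide, stand the steel drill chuck upright in the square orange-floored pocket inside (set it down, do not drop it), then close the lid fully and let go.

Things in the scene. Friction and masses are not known exactly. Their poses are not given: they have to be found in the camera images.
- pocket (a point): Centre of the orange pocket floor (66 x 66 mm, in 10 mm grey foam) in the middle of the fixed teal case, 4.5 mm above the bench. x along the hinge, y from handle side to hinge side, z up. Case outside 160 (x) x 130 (y) mm, 74 high shut: base 32, hollow lid 42; walls 4. The hinge line, along x, is 65 mm from the pocket centre towards +y and 28 mm above the pocket floor.
- case_lid (a joint): Opening angle of the case's lid (rad): 0 closed on the base, 1.8 fully open, leaning a little past upright away from the handle side. It may start up to 0.2 ajar. Stiff hinge: the lid stays at any angle where it is left; moving it takes 2 to 4 N at the handle.
- lid_handle (a point): Middle of the lid's black handle: a round bar 12 mm thick, 90 mm long between end posts, parallel to the hinge. Turns with the lid, axes of the lid. Lid closed: 42 mm out from the case's -y side, 28 mm above the lid's top (107 mm from the pocket centre towards -y, 98 mm above the pocket floor). Pinch it from above, across the bar; it swivels between the fingers as the lid turns.
- chuck_center (a point): Centre, half-way up, of the loose drill chuck, standing upright on the bench (z up): bright steel cylinder 38 mm in diameter and 46 mm tall with a dark knurled band, then a cone to 22 mm at its full height of 60 mm; about 0.3 kg. Near it stand two look-alikes: a brass flanged bushing and a brown sanding drum with a black spindle.
Not all that is in view belongs to the job. What is shaped like the part that bears pocket but green or purple is not meant.

How it is judged:
By the outcome, as a careful person would: the job done as asked, in the order asked, and still so for the second after the job is handed in, with the robot touching nothing.
It also fails if it takes over 72 s, if anything falls off the work surface, if the arm or the gripper's body presses on something with over 40 N, if the wrist force passes 120 N, or if a joint passes its speed limit or range.

## Working session

There is one attempt and no reset: what is moved stays moved. The work goes in short steps, Python scripts to look and compute and a tool call to move; the robot and the scene stay as the last step left them, time stands still between calls to the robot, and variables do not carry over. Pictures are saved under pics/ and viewed, and the job is handed in when it is done.

Besides the shell and the picture viewer there is one more tool, called in YAML: its name, and indented under it one key for each argument. jog_arm: Moves the arm, as the interface text tells. Its arguments: {"type":"object","properties":{"commands":{"type":"array","items":{"type":"array","items":{"type":"number"}}},"fingers":{"type":"number"}},"required":["commands"]}

```bash
mkdir -p pics; python3 - <<'E'
from plant import get_obs, snapshot, hold_point_z
import cv2,pickle
print(hold_point_z, get_obs())
for n in("side","top"):
    s=snapshot(n); cv2.imwrite(f"pics/{n}0.png",s["image"][:,:,::-1]); pickle.dump(s,open(f"{n}0.pkl","wb"))
    print(n,{k:v for k,v in s.items() if k!="image"})
E
```

```text
0.0188 {'clock': 0.0, 'joint_pos': array([-5.20196682e+01,  2.05914954e+01,  6.32001559e-01, -2.04304763e-02,
       -7.01359251e+01, -1.65087781e+01]), 'qvel': array([-0.02603332,  0.00103485, -0.02459154, -0.00195905, -0.044829  ,
        0.06706435]), 'tau': array([-1.07551332e-03, -5.82717419e+01,  2.93057352e+01,  6.99748412e+00,
        6.76450931e-03, -1.60525137e-04]), 'tool_pos': array([ 0.24688299, -0.62768526,  0.22560758]), 'orientation': array([ 1.79903057e+02, -8.70308922e-03, -1.58535397e+02]), 'force': array([ 0.07597026, -0.59942915,  0.44456369]), 'moment': array([-0.00916928, -0.01022279,  0.03836007]), 'opening': 0.0877325463940271}
side {'fov_y': 49.08784029163955, 'cx': 278.1333451753405, 'cy': 208.08814141486124, 'rvec': array([ 0.60247691, -2.78075077,  0.96878387]), 'tvec': array([0.41012381, 0.18314882, 1.09287226])}
top {'fov_y': 53.67965060660476, 'cx': 281.4104789359084, 'cy': 203.44805231409234, 'rvec': array([ 2.19737169, -2.19954009,  0.10747998]), 'tvec': array([0.00977504, 0.44133373, 0.99736257])}
```

View pics/side0.png

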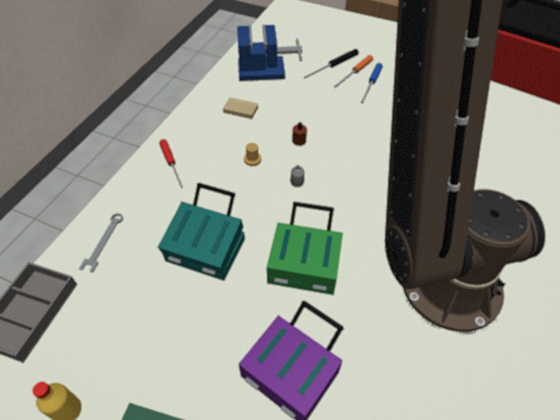

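View pics/top0.png

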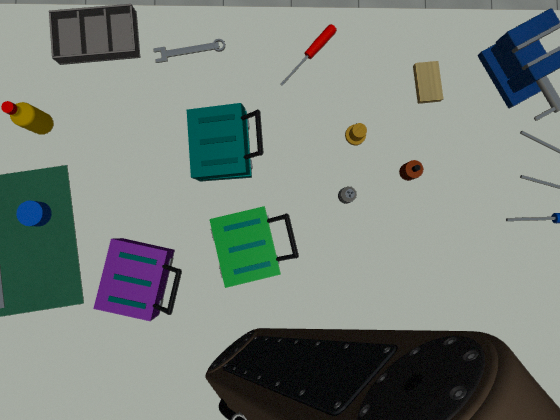

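The teal case is at top px (220,142) with its handle at about (257,135). The steel chuck is at top (347,195) and side (298,176). I'll enlarge crops for precise pixels.

```bash
cat > h.py <<'E'
import numpy as np,cv2,pickle
def K(s):
    f=s["image"].shape[0]/2/np.tan(np.radians(s["fov_y"]/2)); return np.array([[f,0,s["cx"]],[0,f,s["cy"]],[0,0,1]])
def proj(s,P):
    return cv2.projectPoints(np.atleast_2d(np.array(P,float)),s["rvec"],s["tvec"],K(s),None)[0].reshape(-1,2)
def plane(s,uv,z):
    R=cv2.Rodrigues(s["rvec"])[0]; c=-R.T@s["tvec"]; d=R.T@np.linalg.inv(K(s))@np.array([*uv,1.]); return c+d*(z-c[2])/d[2]
def crop(s,u0,v0,w,h,k,fn,pts=None):
    im=cv2.resize(s["image"][v0:v0+h,u0:u0+w,::-1],None,fx=k,fy=k,interpolation=cv2.INTER_CUBIC)
    if pts is not None:
        for u,v in pts: cv2.circle(im,(int((u-u0+.5)*k),int((v-v0+.5)*k)),3,(0,0,255),-1)
    for i in range(0,w,10): cv2.putText(im,str(u0+i),(i*k,8),0,.3,(0,0,255)); cv2.line(im,(i*k,10),(i*k,14),(0,0,255))
    for i in range(0,h,10): cv2.putText(im,str(v0+i),(0,i*k+4),0,.3,(0,0,255))
    cv2.imwrite(fn,im)
def ld(n): return pickle.load(open(n+".pkl","rb"))
E
python3 - <<'E'
from h import *
t=ld("top0");s=ld("side0")
crop(t,180,95,100,95,6,"pics/tc.png");crop(s,150,175,110,105,5,"pics/sc.png")
crop(t,320,165,60,50,8,"pics/tk.png");crop(s,270,150,60,50,8,"pics/sk.png")
a=cv2.imread("pics/tk.png");b=cv2.imread("pics/sk.png");cv2.imwrite("pics/k.png",np.vstack([a,b])[:800])
cv2.imwrite("pics/k.png",cv2.resize(np.hstack([a,b]),(800,333)))
for x in(t,s):
    R=cv2.Rodrigues(x["rvec"])[0];print(-R.T@x["tvec"])
print(plane(t,(220,142),.074),plane(t,(347,195),.05))
E
```

```text
[0.36997945 0.03688608 1.02535737]
[0.15558949 0.65779742 0.96912809]
[0.57974396 0.15280571 0.074     ] [ 0.45897345 -0.14529588  0.05      ]
```

View pics/tc.png

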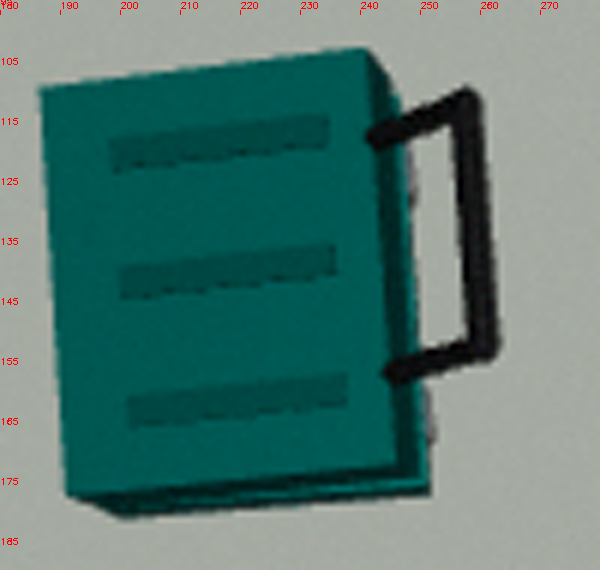

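View pics/sc.png

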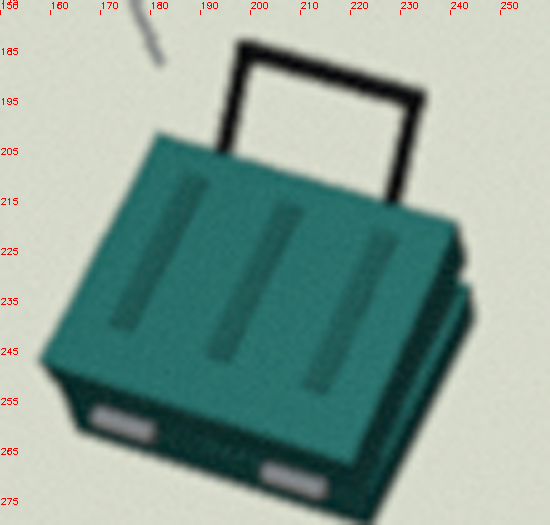

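View pics/k.png

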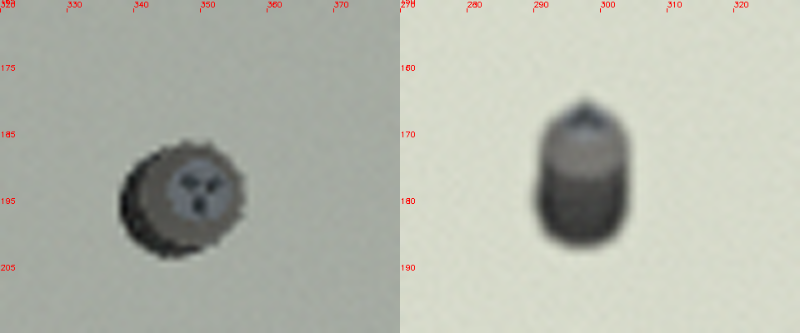

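```bash
cat > fit.py <<'E'
from h import *
from scipy.optimize import least_squares
t=ld("top0");s=ld("side0")
def lid(p,a):
    # rotate about hinge; opening raises -y side
    y,z=p[1]-65,p[2]-28; c,sn=np.cos(a),np.sin(a)
    return np.array([p[0],65+y*c+z*sn,28-y*sn+z*c])
def W(p,q):
    x,y,th,a=q; c,sn=np.cos(th),np.sin(th)
    return np.array([x+(c*p[0]-sn*p[1])/1e3,y+(sn*p[0]+c*p[1])/1e3,.0045+p[2]/1e3])
L=69.5
top=[((41,87),(80,65,L),1),((368,48),(80,-65,L),1),((397,467),(-80,-65,L),1),((66,496),(-80,65,L),1),((430,495),(-80,-65,-4.5),0),((122,518),(-80,65,-4.5),0),((475,223),(0,-107,98),1)]
side=[((157,133),(80,-65,L),1),((458,222),(-80,-65,L),1),((352,466),(-80,65,L),1),((40,357),(80,65,L),1),((372,524),(-80,65,-4.5),0),((82,430),(80,65,-4.5),0),((331,72),(0,-107,98),1)]
def res(q,full=0):
    r=[]
    for v,k,u0,v0,pts in((t,6,180,95,top),(s,5,150,175,side)):
        for uv,p,l in pts:
            P=W(lid(p,q[3]) if l else p,q)
            m=np.array([u0+(uv[0]+.5)/k-.5,v0+(uv[1]+.5)/k-.5])
            r.append(proj(v,P)[0]-m)
    return np.array(r) if full else np.ravel(r)
if __name__=="__main__":
    f=least_squares(res,[.58,.15,0,.1],loss="soft_l1"); print(f.x,np.degrees(f.x[2:]));print(res(f.x,1).round(2))
    print("handle",W(lid((0,-107,98),f.x[3]),f.x))
    # chuck: cylinder circles z=0..46mm
    k=8
    # side: width edges ~ u, ; top: face
    for v,uv in((t,(349.0,193.5)),):
        print("face60",plane(v,uv,.06))
    for c in([.459,-.145],[.46,-.14]): print(proj(t,[[*c,0],[*c,.06]]),proj(s,[[*c,0],[*c,.06]]))
E
python3 fit.py
```

```text
[0.58155355 0.15322503 0.07552087 0.17301979] [4.32702721 9.91330352]
[[ 0.02  0.49]
 [-0.04  0.26]
 [ 0.15 -0.11]
 [ 0.16  0.54]
 [ 0.55  0.56]
 [-0.62  0.58]
 [ 0.27  0.75]
 [-0.07 -0.91]
 [-0.11 -0.74]
 [-0.46 -1.05]
 [-0.76  0.3 ]
 [-0.25  0.92]
 [-1.65 -0.02]
 [-0.38 -0.14]]
handle [0.5885236  0.06110746 0.131066  ]
face60 [ 0.46159811 -0.14819079  0.06      ]
[[343.17335244 196.81186271]
 [347.66156426 194.60176019]] [[296.62469056 183.28123104]
 [297.39587496 168.58019545]]
[[341.16959063 196.41096572]
 [345.53499093 194.17608288]] [[295.60029117 184.38767837]
 [296.33427931 169.69802678]]
```

```bash
cat > ck.py <<'E'
from h import *
import sys
t=ld("top0");s=ld("side0")
c=np.array([float(sys.argv[1]),float(sys.argv[2])])
ims=[]
for v,u0,v0 in((t,320,165),(s,270,150)):
    k=8;im=cv2.resize(v["image"][v0:v0+50,u0:u0+50,::-1],None,fx=k,fy=k,interpolation=cv2.INTER_CUBIC)
    for z,r,col in((0,.019,(0,0,255)),(.046,.019,(0,255,0)),(.06,.011,(255,0,0))):
        a=np.linspace(0,2*np.pi,60);P=np.c_[c[0]+r*np.cos(a),c[1]+r*np.sin(a),0*a+z]
        q=proj(v,P); q=((q-[u0,v0]+.5)*k).astype(int)
        cv2.polylines(im,[q.reshape(-1,1,2)],True,col,1)
    ims.append(im)
cv2.imwrite("pics/ck_%s_%s.png"%tuple(sys.argv[1:3]),np.hstack(ims))
E
python3 ck.py .4615 -.1475
```

```text
(no output)
```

View pics/ck_.4615_-.1475.png

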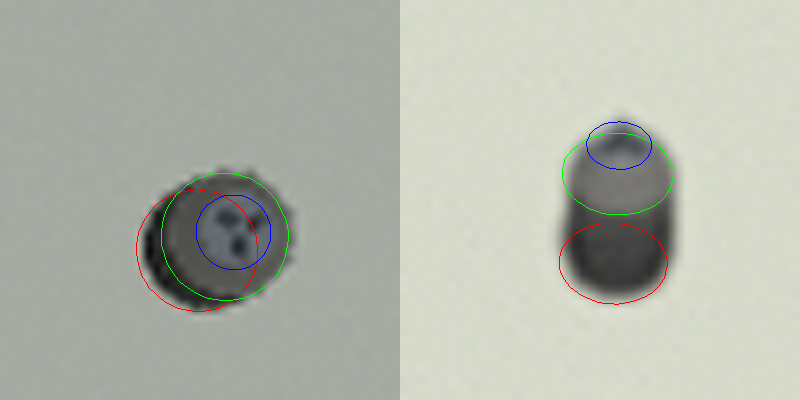

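jog_arm:
  commands:
    - [17,34,0,-1.7]
    - [17,34,0,-1.7]
    - [17,34,0,-1.7]
    - [17,34,0,-1.7]
    - [17,34,0,-1.7]
    - [17,34,0,-1.7]
    - [17,34,0,-1.7]
    - [17,34,0,-1.7]
    - [17,34,0,-1.7]
    - [17,34,0,-1.7]
  fingers: 50

```text
clock: 0.93
tool_pos: [0.4173, -0.2863, 0.2265]
orientation: [180.0, -0.0, -175.6]
force: [0.2, 0.1, 0.1]
opening: 0.05
```

jog_arm:
  commands:
    - [17,34,0,0]
    - [17,34,0,0]
    - [17,34,0,0]
    - [17,34,0,0]
    - [17,34,0,0]
    - [17,34,0,0]
    - [17,34,0,0]
    - [17,34,0,0]
    - [17,34,0,0]
    - [0,0,0,0]

```text
clock: 1.77
tool_pos: [0.5724, 0.0227, 0.2257]
orientation: [180.0, 0.0, -175.3]
force: [0.4, -0.0, 0.3]
opening: 0.0498
```

jog_arm:
  commands:
    - [8,19,0,-0.4]
    - [8,19,0,0]
    - [0,0,-15,0]
    - [0,0,-20,0]
    - [0,0,-20,0]
    - [0,0,-20,0]
    - [0,0,-20,0]
    - [0,0,-15,0]
    - [0,0,0,0]
    - [0,0,0,0]

```text
clock: 2.6
tool_pos: [0.5856, 0.0556, 0.1159]
orientation: [-180.0, -0.1, -175.9]
force: [-0.1, -0.0, -0.0]
opening: 0.0499
```

```bash
python3 - <<'E'
from h import *
from plant import *
s=snapshot("side");pickle.dump(s,open("side1.pkl","wb"))
t=snapshot("top");pickle.dump(t,open("top1.pkl","wb"))
o=get_obs();print(o["tool_pos"],o["force"],o["orientation"])
crop(s,150,140,130,130,4,"pics/s1.png");crop(t,180,90,130,100,4,"pics/t1.png")
E
```

```text
[0.58672882 0.05598882 0.11758024] [-0.38254096 -0.3917253   0.45286053] [ 1.79995271e+02  6.84831288e-02 -1.75911785e+02]
```

View pics/s1.png

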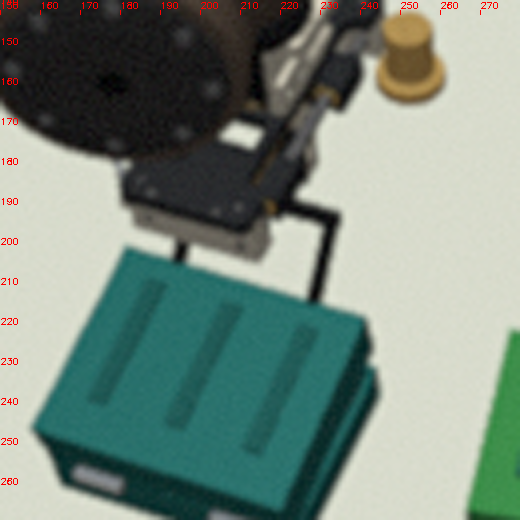

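The bar runs between the fingers (the handle's right corner shows at side px (232,194)). The gripper needs about +5 mm in y and −4 mm in z before closing.

jog_arm:
  commands:
    - [2,5,-4,0]
    - [0,0,0,0]
    - [0,0,0,0]
    - [0,0,0,0]
    - [0,0,0,0]
    - [0,0,0,0]
    - [0,0,0,0]
    - [0,0,0,0]
    - [0,0,0,0]
    - [0,0,0,0]
  fingers: 0

```text
clock: 3.53
tool_pos: [0.5881, 0.0615, 0.1123]
orientation: [180.0, 0.0, -175.9]
force: [-0.4, 6.8, -2.6]
opening: 0.0111
```

```bash
python3 - <<'E'
from fit import *
from plant import *
o=get_obs();print(o["tool_pos"],o["force"],o["opening"])
q=[.58155,.15322,.0755,0]
# grasp-> angle
g=o["tool_pos"]-[0,0,.0188]*np.array([0,0,-1.]); c,sn=np.cos(q[2]),np.sin(q[2])
d=(g[:2]-q[:2])*1e3; yl=-sn*d[0]+c*d[1]; zl=(g[2]-.0045)*1e3
print("handle local x,y,z",c*d[0]+sn*d[1],yl,zl,"radius",np.hypot(yl-65,zl-28),"exp",np.hypot(172,70))
a0=np.arctan2(70,172); a=np.arctan2(zl-28,65-yl)-a0;print("angle",a)
r=np.hypot(yl-65,zl-28)
A=np.linspace(a,1.72,41);prev=None
for i,aa in enumerate(A):
    y=65-r*np.cos(aa+a0);z=28+r*np.sin(aa+a0)
    if prev: dy,dz=y-prev[0],z-prev[1];print(i,round(aa,2),"%.1f %.1f %.1f"%(-sn*dy,c*dy,dz))
    prev=(y,z)
E
```

```text
[0.58807051 0.06148807 0.11233808] [-0.43169876  6.76208879 -2.61431018] 0.011123298531789332
handle local x,y,z -0.41725240686521126 -91.96244081863685 126.63807513187535 radius 185.3825172271257 exp 185.69868066305693
angle 0.17454736046489594
1 0.21 -0.3 3.9 6.0
2 0.25 -0.3 4.1 5.8
3 0.29 -0.3 4.4 5.7
4 0.33 -0.3 4.6 5.5
5 0.37 -0.4 4.8 5.3
6 0.41 -0.4 5.0 5.1
7 0.45 -0.4 5.2 4.9
8 0.48 -0.4 5.4 4.7
9 0.52 -0.4 5.5 4.5
10 0.56 -0.4 5.7 4.3
11 0.6 -0.4 5.9 4.1
12 0.64 -0.5 6.0 3.8
13 0.68 -0.5 6.2 3.6
14 0.72 -0.5 6.3 3.4
15 0.75 -0.5 6.4 3.1
16 0.79 -0.5 6.5 2.9
17 0.83 -0.5 6.7 2.6
18 0.87 -0.5 6.7 2.3
19 0.91 -0.5 6.8 2.1
20 0.95 -0.5 6.9 1.8
21 0.99 -0.5 7.0 1.5
22 1.02 -0.5 7.0 1.3
23 1.06 -0.5 7.1 1.0
24 1.1 -0.5 7.1 0.7
25 1.14 -0.5 7.1 0.5
26 1.18 -0.5 7.1 0.2
27 1.22 -0.5 7.1 -0.1
28 1.26 -0.5 7.1 -0.4
29 1.3 -0.5 7.1 -0.7
30 1.33 -0.5 7.1 -0.9
31 1.37 -0.5 7.0 -1.2
32 1.41 -0.5 7.0 -1.5
33 1.45 -0.5 6.9 -1.7
34 1.49 -0.5 6.9 -2.0
35 1.53 -0.5 6.8 -2.3
36 1.57 -0.5 6.7 -2.5
37 1.6 -0.5 6.6 -2.8
38 1.64 -0.5 6.5 -3.0
39 1.68 -0.5 6.3 -3.3
40 1.72 -0.5 6.2 -3.5
```

jog_arm:
  commands:
    - [-0.3,3.9,6.0,0]
    - [-0.3,4.1,5.8,0]
    - [-0.3,4.4,5.7,0]
    - [-0.3,4.6,5.5,0]
    - [-0.4,4.8,5.3,0]
    - [-0.4,5.0,5.1,0]
    - [-0.4,5.2,4.9,0]
    - [-0.4,5.4,4.7,0]
    - [-0.4,5.5,4.5,0]
    - [-0.4,5.7,4.3,0]

```text
clock: 4.37
tool_pos: [0.5845, 0.1089, 0.1656]
orientation: [-179.9, 0.0, -175.9]
force: [0.9, -6.0, 2.7]
opening: 0.0105
```

jog_arm:
  commands:
    - [-0.4,5.9,4.1,0]
    - [-0.5,6.0,3.8,0]
    - [-0.5,6.2,3.6,0]
    - [-0.5,6.3,3.4,0]
    - [-0.5,6.4,3.1,0]
    - [-0.5,6.5,2.9,0]
    - [-0.5,6.7,2.6,0]
    - [-0.5,6.7,2.3,0]
    - [-0.5,6.8,2.1,0]
    - [-0.5,6.9,1.8,0]

```text
clock: 5.2
tool_pos: [0.5797, 0.1736, 0.1958]
orientation: [-179.9, 0.1, -175.9]
force: [-0.6, -3.2, 5.5]
opening: 0.0108
```

jog_arm:
  commands:
    - [-0.5,7.0,1.5,0]
    - [-0.5,7.0,1.3,0]
    - [-0.5,7.1,1.0,0]
    - [-0.5,7.1,0.7,0]
    - [-0.5,7.1,0.5,0]
    - [-0.5,7.1,0.2,0]
    - [-0.5,7.1,-0.1,0]
    - [-0.5,7.1,-0.4,0]
    - [-0.5,7.1,-0.7,0]
    - [-0.5,7.1,-0.9,0]

```text
clock: 6.03
tool_pos: [0.5743, 0.2454, 0.1973]
orientation: [180.0, -0.0, -175.9]
force: [-1.1, -2.3, 3.0]
opening: 0.0111
```

jog_arm:
  commands:
    - [-0.5,7.0,-1.2,0]
    - [-0.5,7.0,-1.5,0]
    - [-0.5,6.9,-1.7,0]
    - [-0.5,6.9,-2.0,0]
    - [-0.5,6.8,-2.3,0]
    - [-0.5,6.7,-2.5,0]
    - [-0.5,6.6,-2.8,0]
    - [-0.5,6.5,-3.0,0]
    - [-0.5,6.3,-3.3,0]
    - [-0.5,6.2,-3.5,0]

```text
clock: 6.87
tool_pos: [0.5695, 0.3122, 0.1729]
orientation: [180.0, -0.0, -175.9]
force: [-1.5, -1.7, 2.1]
opening: 0.011
```

```bash
cat > pos.py <<'E'
from fit import *
from plant import *
q=[.58155,.15322,.0755,0]
def rep():
    o=get_obs();print(o["clock"],o["tool_pos"].round(4),o["force"].round(1),o["opening"].round(4),o["orientation"].round(1),o["joint_pos"].round(1))
    g=o["tool_pos"]+[0,0,.0188]; c,sn=np.cos(q[2]),np.sin(q[2])
    d=(g[:2]-q[:2])*1e3; yl=-sn*d[0]+c*d[1]; zl=(g[2]-.0045)*1e3
    print("r",np.hypot(yl-65,zl-28),"angle",np.arctan2(zl-28,65-yl)-np.arctan2(70,172))
    return o
def snap(n):
    r=[]
    for k in("side","top"):
        s=snapshot(k);pickle.dump(s,open(k+n+".pkl","wb"));cv2.imwrite(f"pics/{k}{n}.png",s["image"][:,:,::-1]);r.append(s)
    return r
E
python3 - <<'E'
from pos import *
rep();snap("2")
E
```

```text
Traceback (most recent call last):
  File "pos.py", line 5, in rep
    o=get_obs();print(o["clock"],o["tool_pos"].round(4),o["force"].round(1),o["opening"].round(4),o["orientation"].round(1),o["joint_pos"].round(1))
                                                                            ^^^^^^^^^^^^^^^^^^
AttributeError: 'float' object has no attribute 'round'
```

```bash
sed -i 's/o\["opening"\].round(4)/round(o["opening"],4)/' pos.py; python3 - <<'E'
from pos import *
rep();snap("2")
E
```

```text
6.8667 [0.5695 0.3122 0.1729] [-1.5 -1.7  2.1] 0.011 [ 180.    -0.  -175.9] [  45.9   20.3   -7.    -0.   -62.8 -131.8]
r 185.13471059630447 angle 1.719811816418447
```

View pics/side2.png

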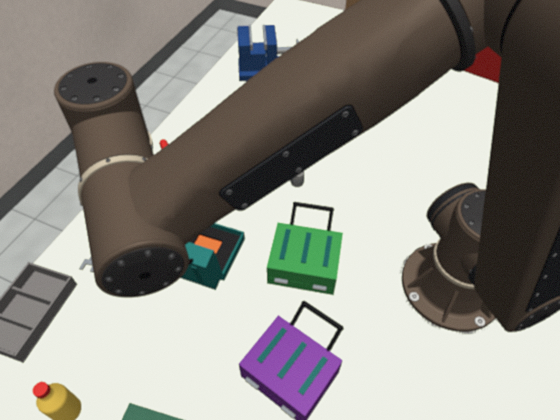

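The lid is open to about 1.72 rad with the orange pocket exposed at side px (208,243). I'll release the handle, rise, and travel to the chuck.

jog_arm:
  commands:
    - [0,0,0,0]
    - [0,0,0,0]
    - [0,0,0,0]
    - [0,0,0,0]
    - [0,0,10,0]
    - [0,0,20,0]
    - [0,0,25,0]
    - [0,0,25,0]
    - [0,0,0,7]
    - [0,0,0,7]
  fingers: 45

```text
clock: 7.8
tool_pos: [0.5705, 0.3121, 0.2568]
orientation: [179.9, 0.3, -161.6]
force: [0.6, 0.6, -0.7]
opening: 0.0449
```

jog_arm:
  commands:
    - [-9,-38,0,7]
    - [-9,-38,0,7]
    - [-9,-38,0,7]
    - [-9,-38,0,7]
    - [-9,-38,0,7]
    - [-9,-38,0,7]
    - [-9,-38,0,7]
    - [-9,-38,0,7]
    - [-9,-38,0,7]
    - [-9,-38,0,7]
  fingers: 70

```text
clock: 8.63
tool_pos: [0.4804, -0.0649, 0.2548]
orientation: [-179.9, 0.0, -92.6]
force: [1.0, -0.4, 0.6]
opening: 0.0705
```

```bash
python3 - <<'E'
from pos import *
rep();snap("3")
E
```

```text
8.6333 [ 0.4804 -0.0649  0.2548] [ 1.  -0.4  0.6] 0.0705 [-179.9    0.   -92.6] [ 15.6   1.1 -20.    0.  -68.7 -18.2]
r 365.6333062965769 angle 0.333398720025776
```

View pics/side3.png

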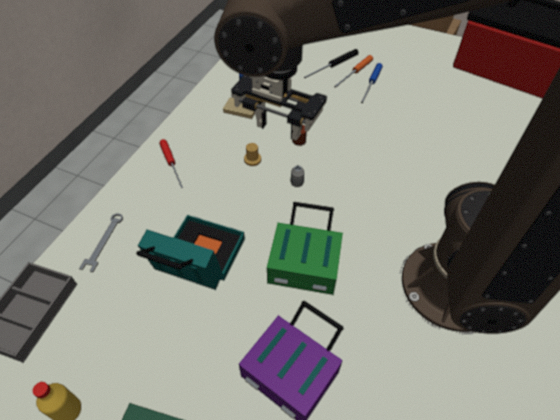

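View pics/top3.png

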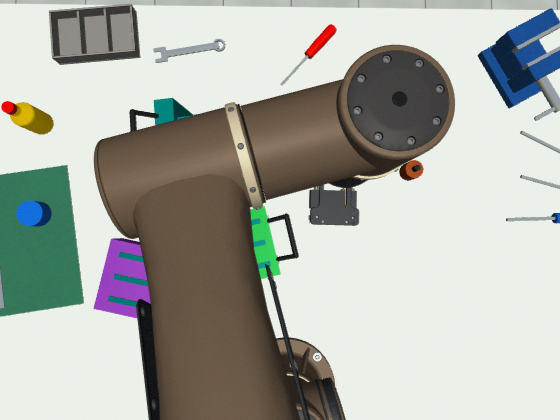

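```bash
python3 - <<'E'
from pos import *
t=ld("top3");s=ld("side3")
for z in(.25,.3,.35,.4,.45,.5,.55,.6,.65): print(z,proj(t,[.4804,-.0649,z]).round(),proj(s,[.4804,-.0649,z]).round())
E
```

```text
0.25 [[324. 174.]] [[278. 132.]]
0.3 [[328. 170.]] [[278. 115.]]
0.35 [[332. 165.]] [[278.  97.]]
0.4 [[337. 160.]] [[278.  77.]]
0.45 [[342. 154.]] [[279.  55.]]
0.5 [[349. 147.]] [[279.  32.]]
0.55 [[357. 138.]] [[279.   6.]]
0.6 [[367. 127.]] [[279. -23.]]
0.65 [[380. 113.]] [[279. -54.]]
```

```bash
python3 - <<'E'
from pos import *
t=ld("top3");s=ld("side3")
j=np.radians(15.6)
for L in(.1,.15,.2,.25,.3):
  for z in(.35,.4,.45,.5,.55,.6,.65): 
    p=[.4804-np.sin(j)*L,-.0649+np.cos(j)*L,z];print(L,z,proj(t,p).round()[0],proj(s,p).round()[0])
E
```

```text
0.1 0.35 [273. 182.] [271. 128.]
0.1 0.4 [274. 178.] [270. 108.]
0.1 0.45 [274. 173.] [270.  86.]
0.1 0.5 [274. 167.] [270.  63.]
0.1 0.55 [275. 160.] [270.  36.]
0.1 0.6 [275. 152.] [269.   7.]
0.1 0.65 [276. 141.] [269. -25.]
0.15 0.35 [244. 190.] [267. 145.]
0.15 0.4 [242. 186.] [266. 126.]
0.15 0.45 [239. 182.] [266. 104.]
0.15 0.5 [237. 178.] [265.  80.]
0.15 0.55 [233. 172.] [264.  54.]
0.15 0.6 [229. 165.] [264.  24.]
0.15 0.65 [223. 156.] [263.  -9.]
0.2 0.35 [214. 198.] [262. 164.]
0.2 0.4 [210. 195.] [261. 144.]
0.2 0.45 [205. 192.] [261. 123.]
0.2 0.5 [198. 188.] [260.  99.]
0.2 0.55 [191. 183.] [259.  72.]
0.2 0.6 [182. 178.] [258.  43.]
0.2 0.65 [170. 170.] [257.   9.]
0.25 0.35 [184. 206.] [257. 184.]
0.25 0.4 [177. 204.] [256. 165.]
0.25 0.45 [169. 202.] [255. 143.]
0.25 0.5 [160. 199.] [254. 119.]
0.25 0.55 [148. 195.] [253.  93.]
0.25 0.6 [134. 191.] [251.  63.]
0.25 0.65 [116. 185.] [249.  29.]
0.3 0.35 [154. 215.] [252. 206.]
0.3 0.4 [145. 213.] [251. 186.]
0.3 0.45 [134. 211.] [249. 165.]
0.3 0.5 [121. 209.] [248. 142.]
0.3 0.55 [105. 207.] [246. 115.]
0.3 0.6 [ 86. 204.] [244.  85.]
0.3 0.65 [ 61. 200.] [242.  51.]
```

```bash
python3 - <<'E'
from h import *
s=ld("side3");crop(s,190,0,160,150,5,"pics/w3.png")
E
```

```text
(no output)
```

View pics/w3.png

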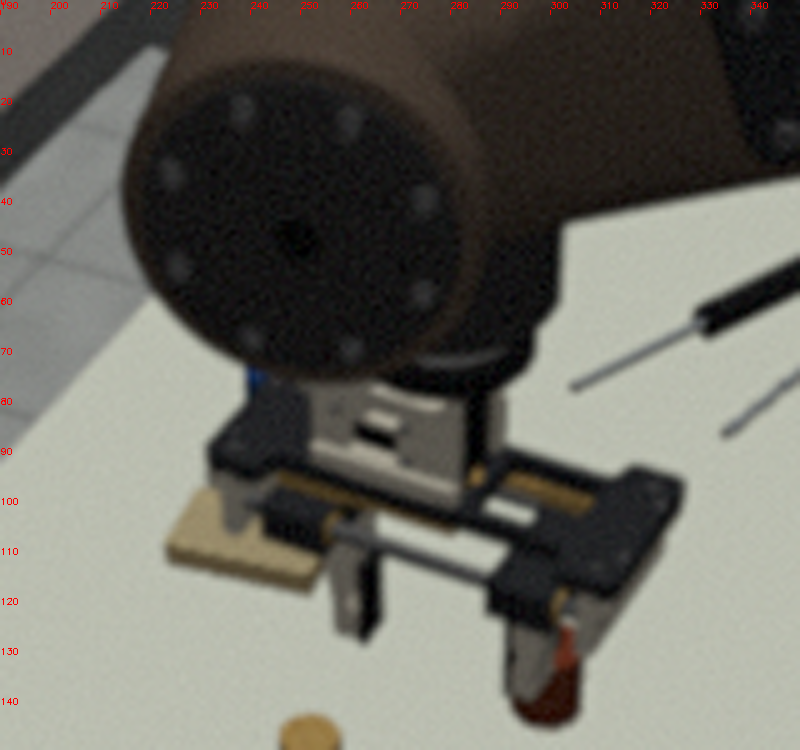

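jog_arm:
  commands:
    - [-6,-28,0,6.8]
    - [-6,-28,0,0]
    - [-6,-29,0,0]
    - [0,0,-30,0]
    - [0,0,-35,0]
    - [0,0,-35,0]
    - [0,0,-35,0]
    - [0,0,-25,0]
    - [0,0,0,0]
    - [0,0,0,0]

```text
clock: 9.57
tool_pos: [0.4629, -0.1482, 0.0935]
orientation: [179.9, -0.0, -86.1]
force: [0.5, -1.4, 1.0]
opening: 0.0699
```

```bash
python3 - <<'E'
from pos import *
rep();s,t=snap("4")
crop(s,240,110,110,100,6,"pics/s4.png")
E
```

```text
9.5667 [ 0.4629 -0.1482  0.0935] [ 0.5 -1.4  1. ] 0.0699 [179.9  -0.  -86.1] [  5.5  10.6 -32.8   0.  -46.7  -1.6]
r 365.44365497242643 angle -0.16632787569968843
```

View pics/s4.png

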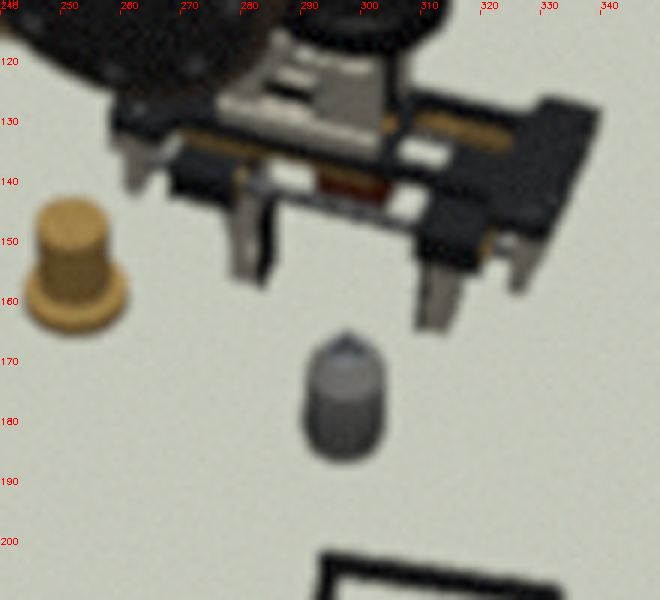

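jog_arm:
  commands:
    - [-1,-2,-20,0.3]
    - [0,0,-25,0]
    - [0,0,-20,0]
    - [0,0,-13,0]
    - [0,0,0,0]
    - [0,0,0,0]
    - [0,0,0,0]
    - [0,0,0,0]
    - [0,0,0,0]
    - [0,0,0,0]

```text
clock: 10.5
tool_pos: [0.4627, -0.1501, 0.0163]
orientation: [-179.9, -0.0, -85.8]
force: [0.3, -0.2, 0.2]
opening: 0.0702
```

jog_arm:
  commands:
    - [0,0,0,0]
    - [0,0,0,0]
    - [0,0,0,0]
    - [0,0,0,0]
    - [0,0,0,0]
    - [0,0,0,0]
    - [0,0,0,0]
    - [0,0,0,0]
    - [0,0,0,0]
    - [0,0,0,0]
  fingers: 0

```text
clock: 11.33
tool_pos: [0.4617, -0.1502, 0.0153]
orientation: [180.0, 0.0, -85.8]
force: [-1.2, -0.2, 1.3]
opening: 0.0376
```

jog_arm:
  commands:
    - [0,0,8,0]
    - [0,0,20,0]
    - [0,0,30,0]
    - [0,0,30,0]
    - [0,0,30,0]
    - [0,0,30,0]
    - [0,0,20,0]
    - [0,0,7,0]
    - [0,0,0,0]
    - [0,0,0,0]

```text
clock: 12.17
tool_pos: [0.4614, -0.1499, 0.1895]
orientation: [180.0, 0.0, -85.8]
force: [-1.0, -0.1, -3.4]
opening: 0.037
```

```bash
python3 - <<'E'
from pos import *
rep();s,t=snap("5")
crop(s,240,30,110,100,6,"pics/s5.png")
E
```

```text
12.1667 [ 0.4614 -0.1499  0.1895] [-1.  -0.1 -3.4] 0.037 [180.    0.  -85.8] [  5.3   4.2 -25.7  -0.  -60.1  -1.1]
r 399.0124179513888 angle 0.06965353163726562
```

View pics/s5.png

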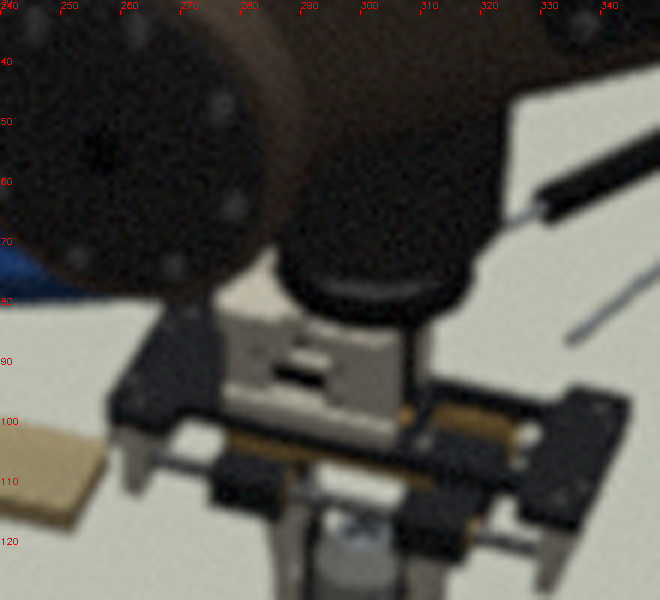

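The chuck is held upright between the fingers (side px ~(299,122)), and the force of about −3 N matches its weight. Moving over the pocket.

jog_arm:
  commands:
    - [10,25,0,0]
    - [13,34,0,0]
    - [13,34,0,0]
    - [13,34,0,0]
    - [13,34,0,0]
    - [13,34,0,0]
    - [13,34,0,0]
    - [13,34,0,0]
    - [12,25,0,0]
    - [7,15,0,0]

```text
clock: 13.1
tool_pos: [0.5824, 0.1554, 0.1879]
orientation: [179.8, -0.1, -85.7]
force: [0.5, 0.2, -2.6]
opening: 0.0373
```

jog_arm:
  commands:
    - [0,0,0,0]
    - [0,0,-20,0]
    - [0,0,-25,0]
    - [0,0,-25,0]
    - [0,0,-25,0]
    - [0,0,-15,0]
    - [0,0,0,0]
    - [0,0,0,0]
    - [0,0,0,0]
    - [0,0,0,0]

```text
clock: 13.93
tool_pos: [0.5829, 0.153, 0.0817]
orientation: [-179.9, 0.0, -85.8]
force: [0.2, 1.3, -2.4]
opening: 0.0372
```

```bash
python3 - <<'E'
from pos import *
rep();s,t=snap("6")
crop(s,120,150,150,140,4,"pics/s6.png")
E
```

```text
13.9333 [0.5829 0.153  0.0817] [ 0.2  1.3 -2.4] 0.0372 [-179.9    0.   -85.8] [ 33.3  21.2 -19.2   0.  -49.5 -29.1]
r 94.25224073514356 angle 0.4188318973834253
```

View pics/side6.png

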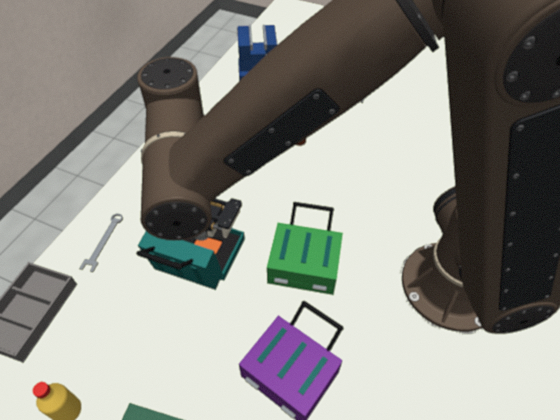

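View pics/top6.png

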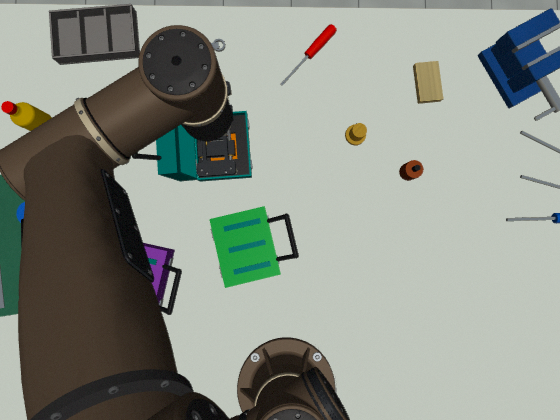

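```bash
python3 - <<'E'
from pos import *
t=ld("top6");s=ld("side3");t0=ld("top6")
P=[W((sx*33,sy*33,z),q) for z in(0,10) for sx,sy in((1,1),(1,-1),(-1,-1),(-1,1))]
pl=proj(t,P);print(pl.round(1))
crop(t,185,100,75,90,7,"pics/t6.png",pl)
crop(s,140,210,110,80,7,"pics/s3p.png",proj(s,P))
E
```

```text
[[209.  135.2]
 [235.6 133.4]
 [237.4 159.6]
 [210.8 161.5]
 [208.4 134.3]
 [235.3 132.4]
 [237.1 158.9]
 [210.2 160.8]]
```

View pics/t6.png

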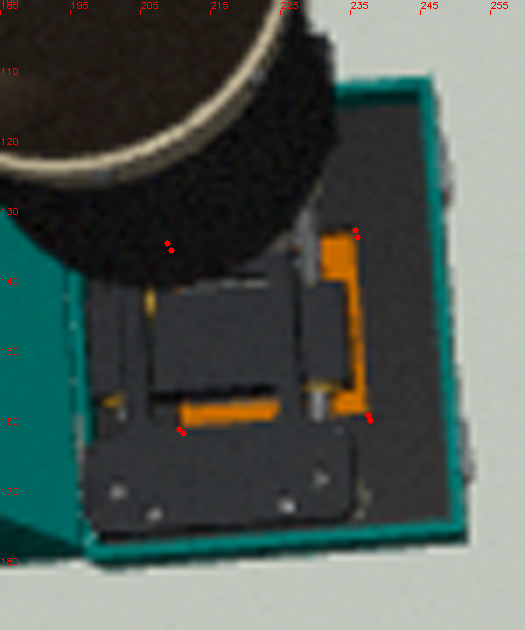

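View pics/s3p.png

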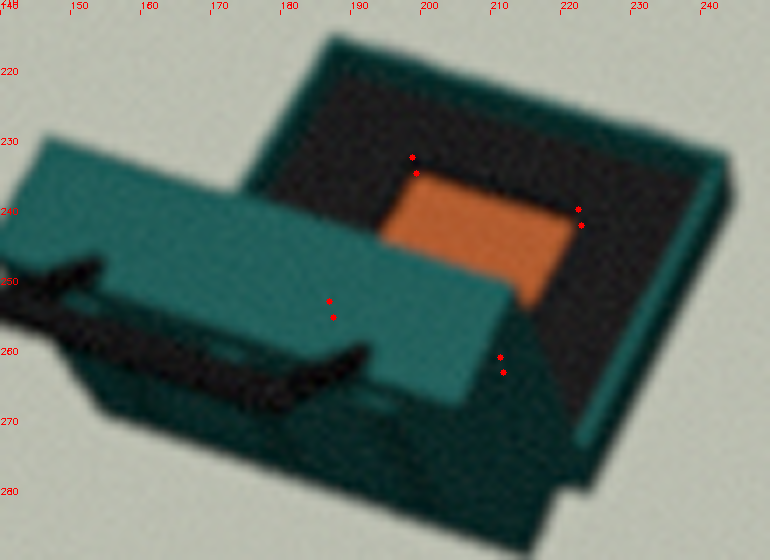

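Pocket corners match the model to about 1 px, so the chuck is centred. Lowering.

jog_arm:
  commands:
    - [-1,0,-15,0]
    - [0,0,-15,0]
    - [0,0,-15,0]
    - [0,0,-8,0]
    - [0,0,-4,0]
    - [0,0,0,0]
    - [0,0,0,0]
    - [0,0,0,0]
    - [0,0,0,0]
    - [0,0,0,0]

```text
clock: 14.87
tool_pos: [0.5815, 0.1531, 0.0241]
orientation: [-179.9, 0.0, -85.8]
force: [0.4, -0.7, -2.6]
opening: 0.0373
```

jog_arm:
  commands:
    - [0,0,-0.5,0]
    - [0,0,-0.5,0]
    - [0,0,-0.5,0]
    - [0,0,-0.5,0]
    - [0,0,-0.5,0]
    - [0,0,-0.5,0]
    - [0,0,-0.5,0]
    - [0,0,0,0]
    - [0,0,0,0]
    - [0,0,0,0]

```text
clock: 15.7
tool_pos: [0.5811, 0.1529, 0.0199]
orientation: [180.0, 0.0, -85.8]
force: [-0.4, -0.4, -2.3]
opening: 0.0373
```

jog_arm:
  commands:
    - [0,0,-0.4,0]
    - [0,0,-0.3,0]
    - [0,0,-0.3,0]
    - [0,0,0,0]
    - [0,0,0,0]
    - [0,0,0,0]
    - [0,0,0,0]
    - [0,0,0,0]
    - [0,0,0,0]
    - [0,0,0,0]

```text
clock: 16.53
tool_pos: [0.5811, 0.1529, 0.0193]
orientation: [-180.0, 0.0, -85.8]
force: [-3.4, -0.0, 5.9]
opening: 0.0371
```

Contact is felt (force z went from −2.3 to +5.9 N). Releasing gently.

jog_arm:
  commands:
    - [0,0,0,0]
    - [0,0,0,0]
    - [0,0,0,0]
    - [0,0,0,0]
    - [0,0,0,0]
    - [0,0,0,0]
    - [0,0,0,0]
    - [0,0,0,0]
    - [0,0,0,0]
    - [0,0,0,0]
  fingers: 62

```text
clock: 17.37
tool_pos: [0.5811, 0.1528, 0.0189]
orientation: [-180.0, -0.0, -85.8]
force: [0.5, -0.3, -0.6]
opening: 0.0619
```

jog_arm:
  commands:
    - [0,0,5,0]
    - [0,0,15,0]
    - [0,0,20,0]
    - [0,0,20,0]
    - [0,0,30,0]
    - [0,0,40,0]
    - [0,0,40,0]
    - [0,0,40,0]
    - [0,0,25,0]
    - [0,0,0,0]

```text
clock: 18.2
tool_pos: [0.5837, 0.1536, 0.2617]
orientation: [-179.4, 0.2, -85.8]
force: [0.1, -0.6, 0.0]
opening: 0.062
```

jog_arm:
  commands:
    - [-1,16,0,-6.9]
    - [-1,16,0,-6.9]
    - [-1,16,0,-6.9]
    - [-1,16,0,-6.9]
    - [-1,16,0,-6.9]
    - [-1,16,0,-6.9]
    - [-1,16,0,-6.9]
    - [-1,16,0,-6.9]
    - [-1,16,0,-6.9]
    - [-1,15,0,-6.9]
  fingers: 50

```text
clock: 19.03
tool_pos: [0.5708, 0.3126, 0.2541]
orientation: [180.0, -0.0, -155.2]
force: [-0.2, 0.1, 0.7]
opening: 0.0501
```

jog_arm:
  commands:
    - [-1,0,0,-6.9]
    - [0,0,0,-6.9]
    - [0,0,0,-6.9]
    - [0,0,0,-0.4]
    - [0,0,0,0]
    - [0,0,0,0]
    - [0,0,0,0]
    - [0,0,0,0]
    - [0,0,0,0]
    - [0,0,0,0]

```text
clock: 19.87
tool_pos: [0.5701, 0.3118, 0.2539]
orientation: [180.0, 0.0, -175.9]
force: [0.2, 0.7, 0.5]
opening: 0.0501
```

```bash
python3 - <<'E'
from pos import *
rep();s,t=snap("7")
crop(s,120,170,140,120,5,"pics/s7.png");crop(t,120,60,150,130,5,"pics/t7.png")
E
```

```text
19.8667 [0.5701 0.3118 0.2539] [0.2 0.7 0.5] 0.0501 [ 180.     0.  -175.9] [  45.8   17.3   -0.4    0.   -72.3 -131.7]
r 257.9142308671027 angle 1.5572506007803963
```

View pics/s7.png

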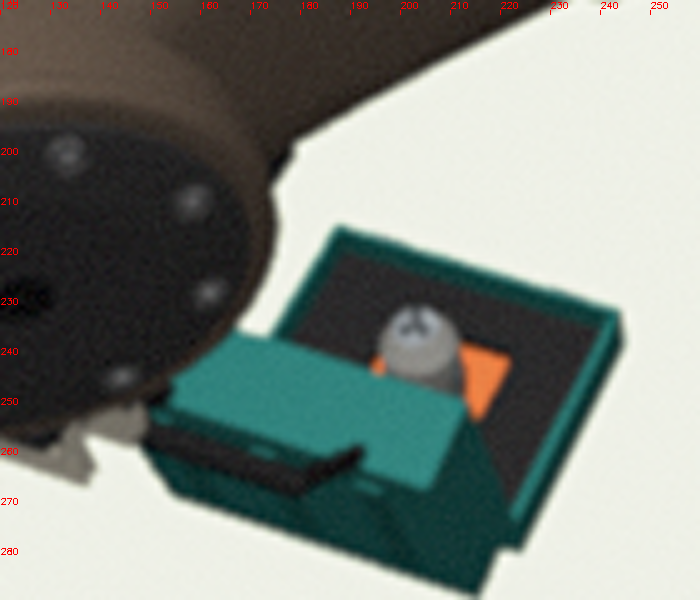

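View pics/t7.png

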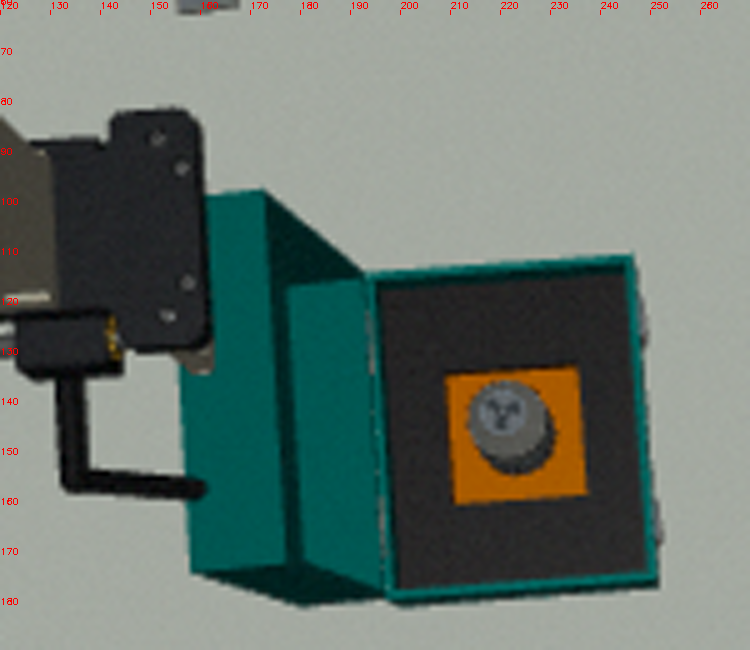

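The chuck stands upright inside the pocket (top px (221,143), pocket spans 208–237 × 133–160). Re-gripping the handle.

jog_arm:
  commands:
    - [0,0,-15,0]
    - [0,0,-20,0]
    - [0,0,-20,0]
    - [0,0,-15,0]
    - [0,0,-8,0]
    - [0,0,-3,0]
    - [0,0,0,0]
    - [0,0,0,0]
    - [0,0,0,0]
    - [0,0,0,0]

```text
clock: 20.8
tool_pos: [0.5705, 0.3122, 0.174]
orientation: [179.9, 0.1, -175.9]
force: [0.2, -1.0, 0.5]
opening: 0.0503
```

jog_arm:
  commands:
    - [0,0,0,0]
    - [0,0,0,0]
    - [0,0,0,0]
    - [0,0,0,0]
    - [0,0,0,0]
    - [0,0,0,0]
    - [0,0,0,0]
    - [0,0,0,0]
    - [0,0,0,0]
    - [0,0,0,0]
  fingers: 0

```text
clock: 21.63
tool_pos: [0.5701, 0.3121, 0.173]
orientation: [180.0, 0.0, -175.9]
force: [-0.0, 1.8, 0.9]
opening: 0.0104
```

```bash
python3 - <<'E'
from pos import *
o=rep()
c,sn=np.cos(q[2]),np.sin(q[2])
g=o["tool_pos"]+[0,0,.0188];d=(g[:2]-q[:2])*1e3; yl=-sn*d[0]+c*d[1]; zl=(g[2]-.0045)*1e3
r=np.hypot(yl-65,zl-28);a0=np.arctan2(70,172);a=np.arctan2(zl-28,65-yl)-a0
A=np.linspace(a,0,41);prev=(yl,zl);R=[]
for i,aa in enumerate(A[1:]):
    rr=r+(185.6-r)*i/40
    y=65-rr*np.cos(aa+a0);z=28+rr*np.sin(aa+a0)
    dy,dz=y-prev[0],z-prev[1];R.append([round(-sn*dy,1),round(c*dy,1),round(dz,1),0]);prev=(y,z)
for k in range(4): print(R[10*k:10*k+10])
E
```

```text
21.6333 [0.5701 0.3121 0.173 ] [-0.   1.8  0.9] 0.0104 [ 180.     0.  -175.9] [  45.9   20.3   -6.9   -0.   -62.8 -131.8]
r 185.09567868616523 angle 1.7190547595408714
[[np.float64(0.5), np.float64(-6.9), np.float64(3.9), 0], [np.float64(0.5), np.float64(-7.1), np.float64(3.6), 0], [np.float64(0.5), np.float64(-7.2), np.float64(3.3), 0], [np.float64(0.6), np.float64(-7.3), np.float64(3.0), 0], [np.float64(0.6), np.float64(-7.5), np.float64(2.7), 0], [np.float64(0.6), np.float64(-7.6), np.float64(2.4), 0], [np.float64(0.6), np.float64(-7.7), np.float64(2.0), 0], [np.float64(0.6), np.float64(-7.8), np.float64(1.7), 0], [np.float64(0.6), np.float64(-7.8), np.float64(1.4), 0], [np.float64(0.6), np.float64(-7.9), np.float64(1.0), 0]]
[[np.float64(0.6), np.float64(-7.9), np.float64(0.7), 0], [np.float64(0.6), np.float64(-7.9), np.float64(0.3), 0], [np.float64(0.6), np.float64(-7.9), np.float64(-0.0), 0], [np.float64(0.6), np.float64(-7.9), np.float64(-0.3), 0], [np.float64(0.6), np.float64(-7.9), np.float64(-0.7), 0], [np.float64(0.6), np.float64(-7.9), np.float64(-1.0), 0], [np.float64(0.
[... 679 characters left out ...]
0], [np.float64(0.5), np.float64(-6.1), np.float64(-5.1), 0], [np.float64(0.4), np.float64(-5.9), np.float64(-5.3), 0]]
[[np.float64(0.4), np.float64(-5.7), np.float64(-5.6), 0], [np.float64(0.4), np.float64(-5.4), np.float64(-5.8), 0], [np.float64(0.4), np.float64(-5.2), np.float64(-6.0), 0], [np.float64(0.4), np.float64(-4.9), np.float64(-6.3), 0], [np.float64(0.4), np.float64(-4.6), np.float64(-6.5), 0], [np.float64(0.3), np.float64(-4.4), np.float64(-6.7), 0], [np.float64(0.3), np.float64(-4.1), np.float64(-6.8), 0], [np.float64(0.3), np.float64(-3.8), np.float64(-7.0), 0], [np.float64(0.3), np.float64(-3.5), np.float64(-7.2), 0], [np.float64(0.2), np.float64(-3.2), np.float64(-7.3), 0]]
```

jog_arm:
  commands:
    - [0.5,-6.9,3.9,0]
    - [0.5,-7.1,3.6,0]
    - [0.5,-7.2,3.3,0]
    - [0.6,-7.3,3.0,0]
    - [0.6,-7.5,2.7,0]
    - [0.6,-7.6,2.4,0]
    - [0.6,-7.7,2.0,0]
    - [0.6,-7.8,1.7,0]
    - [0.6,-7.8,1.4,0]
    - [0.6,-7.9,1.0,0]

```text
clock: 22.47
tool_pos: [0.5758, 0.2361, 0.1983]
orientation: [180.0, 0.0, -175.9]
force: [-1.2, 3.6, 3.5]
opening: 0.0114
```

jog_arm:
  commands:
    - [0.6,-7.9,0.7,0]
    - [0.6,-7.9,0.3,0]
    - [0.6,-7.9,0,0]
    - [0.6,-7.9,-0.3,0]
    - [0.6,-7.9,-0.7,0]
    - [0.6,-7.9,-1.0,0]
    - [0.6,-7.8,-1.4,0]
    - [0.6,-7.8,-1.7,0]
    - [0.6,-7.7,-2.0,0]
    - [0.6,-7.6,-2.4,0]

```text
clock: 23.3
tool_pos: [0.5815, 0.1578, 0.189]
orientation: [-180.0, -0.0, -175.9]
force: [-3.1, 1.0, 3.5]
opening: 0.0108
```

jog_arm:
  commands:
    - [0.6,-7.5,-2.7,0]
    - [0.6,-7.4,-3.0,0]
    - [0.5,-7.2,-3.3,0]
    - [0.5,-7.1,-3.6,0]
    - [0.5,-6.9,-3.9,0]
    - [0.5,-6.7,-4.2,0]
    - [0.5,-6.5,-4.5,0]
    - [0.5,-6.3,-4.8,0]
    - [0.5,-6.1,-5.1,0]
    - [0.4,-5.9,-5.3,0]

```text
clock: 24.13
tool_pos: [0.5867, 0.0904, 0.1483]
orientation: [-180.0, -0.0, -175.9]
force: [-3.8, 0.8, 2.4]
opening: 0.0112
```

jog_arm:
  commands:
    - [0.4,-5.7,-5.6,0]
    - [0.4,-5.4,-5.8,0]
    - [0.4,-5.2,-6.0,0]
    - [0.4,-4.9,-6.3,0]
    - [0.4,-4.6,-6.5,0]
    - [0.3,-4.4,-6.7,0]
    - [0.3,-4.1,-6.8,0]
    - [0,0,0,0]
    - [0,0,0,0]
    - [0,0,0,0]

```text
clock: 24.97
tool_pos: [0.5893, 0.0567, 0.105]
orientation: [-180.0, -0.0, -175.9]
force: [-3.2, 1.4, -1.8]
opening: 0.0111
```

```bash
python3 - <<'E'
from pos import *
rep();s,t=snap("8")
E
```

```text
24.9667 [0.5893 0.0567 0.105 ] [-3.2  1.4 -1.8] 0.0111 [-180.    -0.  -175.9] [  24.4   18.9  -19.1    0.   -52.1 -110.3]
r 185.81429279055334 angle 0.12717720665922982
```

jog_arm:
  commands:
    - [0.3,-3.8,-7.0,0]
    - [0.3,-3.5,-7.2,0]
    - [0.1,-1.2,-2.8,0]
    - [0.1,-0.8,-2.0,0]
    - [0,-0.4,-1.0,0]
    - [0,0,0,0]
    - [0,0,0,0]
    - [0,0,0,0]
    - [0,0,0,0]
    - [0,0,0,0]

```text
clock: 25.9
tool_pos: [0.5901, 0.0474, 0.0857]
orientation: [180.0, -0.0, -175.9]
force: [-4.6, 1.7, 1.7]
opening: 0.0112
```

jog_arm:
  commands:
    - [0,-0.3,-0.7,0]
    - [0,-0.3,-0.7,0]
    - [0,0,-0.5,0]
    - [0,0,0,0]
    - [0,0,0,0]
    - [0,0,0,0]
    - [0,0,0,0]
    - [0,0,0,0]
    - [0,0,0,0]
    - [0,0,0,0]

```text
clock: 26.73
tool_pos: [0.5902, 0.0473, 0.0854]
orientation: [180.0, 0.1, -175.9]
force: [-11.0, 4.8, 13.4]
opening: 0.0112
```

jog_arm:
  commands:
    - [-0.5,0.2,-0.5,0]
    - [0,0,-0.5,0]
    - [0,0,0,0]
    - [0,0,0,0]
    - [0,0,0,0]
    - [0,0,0,0]
    - [0,0,0,0]
    - [0,0,0,0]
    - [0,0,0,0]
    - [0,0,0,0]

```text
clock: 27.57
tool_pos: [0.5903, 0.0473, 0.0852]
orientation: [180.0, 0.1, -175.8]
force: [-11.9, 3.8, 19.1]
opening: 0.0114
```

```bash
python3 - <<'E'
from pos import *
rep();s,t=snap("9")
def pts(v,a): return proj(v,[W(lid((sx*80,sy*65,L),a),q) for sx,sy in((1,1),(1,-1),(-1,-1),(-1,1))]+[W(p,q) for p in((-80,-65,-4.5),(-80,65,-4.5))])
crop(s,150,150,120,135,5,"pics/s9.png",pts(s,0));crop(t,180,90,100,100,6,"pics/t9.png",pts(t,0))
E
```

```text
27.5667 [0.5903 0.0473 0.0852] [-11.9   3.8  19.1] 0.0114 [ 1.800e+02  1.000e-01 -1.758e+02] [  23.5   20.1  -20.4    0.   -49.4 -109.4]
r 185.59250411593442 angle 0.009199581067788232
```

View pics/s9.png

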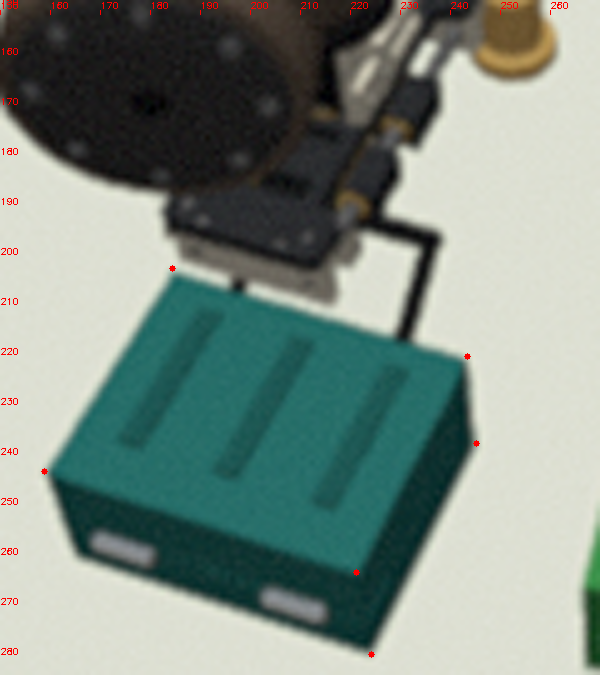

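View pics/t9.png

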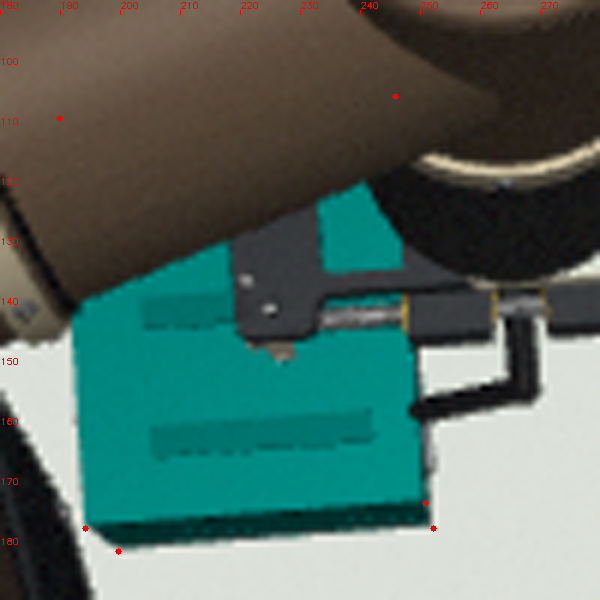

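The lid lies flush on the base in both views: corners match the angle-0 model within a pixel or so and the gap is gone. Letting go and rising.

jog_arm:
  commands:
    - [0,0,0,0]
    - [0,0,0,0]
    - [0,0,0,0]
    - [0,0,0,0]
    - [0,0,0,0]
    - [0,0,0,0]
    - [0,0,0,0]
    - [0,0,0,0]
    - [0,0,0,0]
    - [0,0,0,0]
  fingers: 34

```text
clock: 28.5
tool_pos: [0.5898, 0.0467, 0.0823]
orientation: [-180.0, -0.0, -175.9]
force: [0.3, -0.6, 0.7]
opening: 0.0336
```

jog_arm:
  commands:
    - [0,0,4,0]
    - [0,0,8,0]
    - [0,0,15,0]
    - [0,0,25,0]
    - [0,0,30,0]
    - [0,0,30,0]
    - [0,-30,10,0]
    - [-10,-38,0,0]
    - [-10,-38,0,0]
    - [-10,-38,0,0]

```text
clock: 29.33
tool_pos: [0.5594, -0.0983, 0.2057]
orientation: [180.0, 0.1, -175.8]
force: [1.4, 0.1, 0.2]
opening: 0.034
```

jog_arm:
  commands:
    - [-10,-38,0,0]
    - [-10,-38,0,0]
    - [-10,-38,0,0]
    - [0,-30,0,0]
    - [0,-10,0,0]
    - [0,0,0,0]
    - [0,0,0,0]
    - [0,0,0,0]
    - [0,0,0,0]
    - [0,0,0,0]

```text
clock: 30.17
tool_pos: [0.53, -0.2502, 0.2046]
orientation: [180.0, 0.0, -175.8]
force: [0.9, -0.1, 0.3]
opening: 0.034
```

```bash
python3 - <<'E'
from pos import *
rep();s,t=snap("10")
def pts(v,a): return proj(v,[W(lid((sx*80,sy*65,L),a),q) for sx,sy in((1,1),(1,-1),(-1,-1),(-1,1))]+[W(lid((0,-107,98),a),q)])
crop(s,150,170,110,115,5,"pics/s10.png",pts(s,0));crop(t,180,90,100,100,6,"pics/t10.png",pts(t,0))
E
```

```text
30.1667 [ 0.53   -0.2502  0.2046] [ 0.9 -0.1  0.3] 0.034 [ 180.     0.  -175.8] [ -6.2  13.1 -12.7  -0.  -64.1 -79.7]
r 501.1737908602226 angle 0.004253146845770273
```

View pics/s10.png

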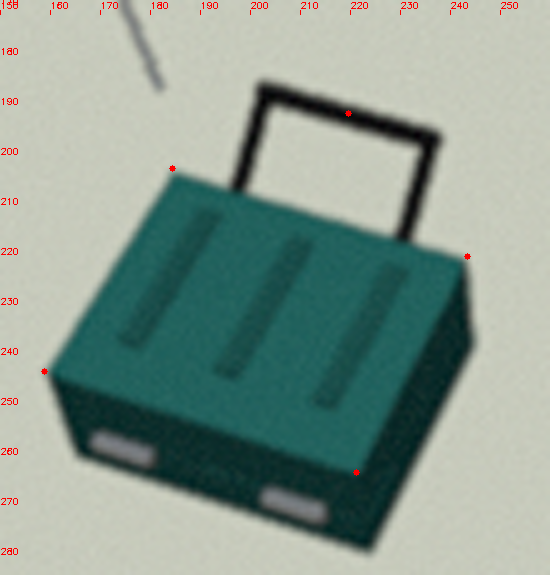

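View pics/t10.png

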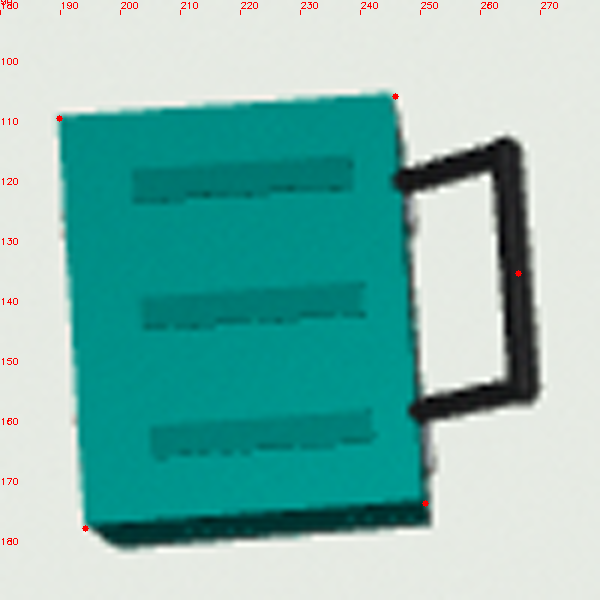

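The lid is flush: no step is left between lid and base in either view, and the handle is at its closed place (top px (266,135)). Handing in.

```bash
python3 - <<'E'
from plant import *
print(close_job())
E
```

```text
the job is handed in; nothing more can be done
None
```

The teal case was opened, the steel chuck set upright in the orange pocket, and the lid closed and let go. I then handed the job in, at about 30 s of the 72 s allowed.

- **Opening:** I swung the lid by its handle to about 1.72 rad (1.8 is fully open). It stayed there when I let go.
- **Placing:** I lowered the chuck in small steps until it touched the pocket floor, with about 6 N of upward force. It was then released without a drop. Pictures from both cameras before closing showed it upright and inside the pocket.
- **Closing:** I pressed the lid down until it stopped, at up to 19 N, then opened the fingers and moved the arm clear.
- **Last checks:** Both final pictures match the closed case to about a pixel, with no gap between lid and base, and the gripper is well away.
- **Small disagreement:** With the lid pressed shut, the arm's own reading put the handle about 1.5 mm high, or 0.009 rad open. That is within the 2 mm calibration error.

The chuck can't be seen with the lid shut, so its final stance rests on the pictures taken before closing; I felt no clear snag while closing.

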